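# Put the matches away in the push-button drawer

### The arm

A 6-joint arm with a two-finger parallel gripper is mounted at the origin on a cart in front of the work surface, level with it; the furniture and walls round the work are solid. World frame = base frame: x ahead of the robot, y to its left, z up, the work surface at z = 0. Lengths are in m, angles in rad, forces in N, time in s.
With the tool pointing down it reaches from about 0.325 to 0.9 m from the base axis. Payload 6.1 kg.
Tool frame: the origin (TCP) lies midway between the tips of the shut fingers; the grasp point (between the pads) lies 19 mm behind it; x points along the fingers, y is the direction in which the jaws open and shut, and the axes are right-handed (so a half turn about x gives the same grasp; the last joint's range is limited). The gripper opens to 85 mm and grips with 20 to 120 N. Pads are 22 mm wide; open, the fingers measure 114 mm over their backs; the gripper's body (76 mm by 85 mm) begins 54 mm behind the grasp point. The pads swing forward as they close: fully open they stand 13 mm farther back than shut.
Start: joints at [-1.304, 0.22, 1.526, -0, 1.395, -0.126], TCP at [0.239, -0.577, 0.231] pointing down, gripper open.
Joint ranges: [-2.98, 2.98], [-0.91, 2.08], [0.09, 2.57], [-1.24, 4.39], [0.2, 2.65], [-2.68, 2.68]. Speed limits (rad/s): [2.57, 2.57, 3.01, 3.14, 3.14, 3.14].

### API

Orientations are given as [roll, pitch, yaw] about the fixed x, y, z axes, in that order (R = Rz(yaw) Ry(pitch) Rx(roll)).
In Python, from plant import movep, move_l, set_joints, gripper_to, hold, inverse_kinematics, observe, get_image, get_calibration, Unreachable, job_done gives the robot as it stands. Calls block until the motion is done:
- movep(position, orientation): joint-space move of the TCP to a pose.
- move_l(position, feed=0.15, rotation=None, max_force=None): straight line of the TCP; rotation=None keeps the orientation; feed is the mean speed in m/s. With max_force (N) it stops when the force on the tool has changed by that much, and returns True; else False.
- set_joints(angles): joint-space move.
- gripper_to(opening, f_grip=None): finger opening in m; f_grip is the grip in N (None keeps the last); returns when the fingers have stopped.
- hold(seconds).
- inverse_kinematics(position, orientation): joint angles nearest the present ones, or None.
- observe(): the state.
- get_image(name): name is "scene" or "top" or "wrist"; returns (picture, depth): 400x640x3 uint8, red, green, blue; 400x640 float32, m along the optical axis (not along the pixel's ray), 0 where there is no reading.
- get_calibration(name): a dict with "intrinsics" (3x3 intrinsics, pixels), "dist_coeffs" ([k1, k2, p1, p2, k3] as OpenCV has them; the pictures are not rectified), "world_from_camera" (4x4, takes a point from camera to world coordinates). Camera axes: x right, y down, z forward; pixel columns grow to the right and rows downward; lengths in m; the calibration is good to about 2 mm. A picture is of the moment at which its call begins: read the wrist's pose just before it. get_calibration takes no time and is no camera call; for the wrist camera it gives the pose at the moment of the call.
A pose or a line that the arm cannot do raises Unreachable and nothing moves.
- job_done(): hands the job in, once; it reports no verdict.
The state is a dict: "time_s": time; "q": joint angles; "joint_velocities": joint speeds; "joint_torque": joint torques, N m; "eef_pos": TCP position; "tcp_rot": TCP orientation; "ft_force": force on the tool from outside, world axes, zero at the start; "torque": the same for the moment, N m; "opening": finger opening in m.
Only numpy, scipy, OpenCV 4.12 (cv2) and the standard library are available. Lean on these libraries where they do the work, as an engineer would, in place of code of your own. Each camera call takes 0.05 s, during which the arm holds its last target. There are 200 camera calls.

### The job

The matches belong in the child-safe drawer of the little wooden box, but the pepper mill and the wood-capped spice jar stand in front: stand both aside on the round board, and only then press the brass button so that the drawer springs open. Take the matchbox from beside the box, lay it in the drawer, let go, and push the drawer shut until it catches. Finally stand the pepper mill and the spice jar upright again, each exactly where it stood at first, without disturbing the oil and vinegar bottles.

Things in the scene. Friction and masses are not known exactly. Their poses are not given: they have to be found in the camera images.
- pepper_mill: Turned wooden pepper mill, loose, 180 g, 170 mm high, 58 mm across at the foot; its head, 48 mm across from 123 to 159 mm up, is a good grip from above (a 12 mm wide nut ends at 170 mm). Origin: centre of its underside; z up. It starts either before the drawer or before the matchbox, the spice jar in the other place; that spot is its home.
- spice_jar: Glass spice jar with a wooden cap and pale yellow-green contents, loose, 130 g, 122 mm high; glass 54 mm across up to 96 mm, cap 48 mm across from 96 to 122 mm. Origin: centre of its underside; z up. The place where it starts (before the drawer or before the matchbox) is its home.
- matchbox: Small red matchbox lying flat, loose, 20 g, 36 mm along its x, 53 mm along its y, 16 mm high. Origin: centre of its underside. It lies to the left (+y side) of the wooden box, behind one of the two standing things and in front of the oil bottle.
- oak_box: Wooden drawer box, fixed, 166 mm deep (x), 176 mm wide (y), 78 mm high. Origin: centre of its underside on the worktop; its -x face, 83 mm from the origin, is the drawer's front. The brass button stands on its top, 45 mm in front of the centre.
- drawer (a joint): Slide of the drawer in m: 0 shut (front flush), 0.105 fully open along the box's -x. Once released, a spring (4 to 2 N) drives it fully open in about 1 s and keeps pushing. To shut it, push its front along the box's +x with about 10 N to the stop at -0.003, then let go: it clicks and stays near 0. Front without handle: 152 mm wide, z 13 to 66 mm, 12 mm thick.
- drawer_in (a point): Point on the drawer's inner floor, moving with it, axes as the box's: midway across, 60 mm behind the outer face of the front, 15.5 mm above the worktop. Inside 132 mm wide (y), from 48 mm before to 76 mm behind this point; fully open, from 48 mm before to 45 mm behind it is uncovered. Side walls reach 49 mm, the front 66 mm above the worktop.
- button_top (a point): Middle of the top of the round brass push button, 22 mm across, 91.5 mm above the worktop. Pressing it straight down 5 to 7 mm (2.5 N rising to 5 N, plus the catch's friction) frees the drawer; a stop is met at 7 mm and it springs back.
- round_board: Round wooden board, fixed, 203 mm across, 14 mm thick; origin: centre of its underside. The side area; it lies at the left or at the right of the worktop.
- oil_bottle: Tall green oil bottle, loose, 63 mm across, 270 mm high, behind the matchbox; to be left alone. Origin: centre of its underside.
- vinegar_bottle: Dark red vinegar bottle, loose, 55 mm across, 228 mm high, beside the oil bottle; to be left alone. Origin: centre of its underside.
There are look-alikes about, which are no part of the job. Leave any blue or purple look-alike of the pepper_mill alone.

How it is judged:
By the outcome, as a careful person would: the job done as asked, in the order asked, and still so for the second after the job is handed in, with the robot touching nothing.
It also fails if it takes over 141 s, if anything falls off the work surface, if the arm or the gripper's body presses on something with over 40 N, if the wrist force passes 120 N, or if a joint passes its speed limit or range.

## Working session

There is one attempt and no reset: what is moved stays moved. The work goes in short steps, each a Python script; the robot and the scene stay as the last script left them, time stands still between calls to the robot, and variables do not carry over. Pictures are saved under pics/ and viewed, about 12 in all and at most 16, crops included, and the job is handed in when it is done.

```bash
ls; mkdir -p pics
python3 - <<'E'
from plant import *
import cv2,numpy as np
for n in("scene","top"):
    im,d=get_image(n); cv2.imwrite(f"pics/{n}0.png",im[:,:,::-1]); np.savez(f"{n}0.npz",im=im,d=d)
    c=get_calibration(n); print(n,np.round(c["intrinsics"],1).tolist(),c["dist_coeffs"],np.round(c["world_from_camera"],3).tolist(), (d>0).mean())
print(observe())
E
```

```text
pics
scene [[475.8, 0.0, 321.1], [0.0, 475.8, 200.0], [0.0, 0.0, 1.0]] [-0.03110486  0.          0.          0.          0.        ] [[-0.621, -0.573, 0.535, -0.093], [-0.783, 0.448, -0.431, 0.502], [0.007, -0.687, -0.727, 0.937], [0.0, 0.0, 0.0, 1.0]] 0.99612109375
top [[377.5, 0.0, 323.5], [0.0, 377.5, 205.0], [0.0, 0.0, 1.0]] [0.01952265 0.         0.         0.         0.        ] [[-0.272, -0.921, 0.279, 0.263], [-0.962, 0.258, -0.085, 0.09], [0.006, -0.292, -0.957, 1.068], [0.0, 0.0, 0.0, 1.0]] 0.99601953125
{'time_s': 0.1, 'q': array([-1.30410415e+00,  2.21132757e-01,  1.52747154e+00, -8.94035300e-06,
        1.39467153e+00, -1.26067422e-01]), 'joint_velocities': array([ 0.00074713, -0.00368804, -0.00177762,  0.00144078, -0.00181261,
       -0.00047149]), 'joint_torque': array([ 6.46749450e-04, -4.98246396e+01, -3.90548301e+01, -1.28546853e-04,
        5.69879398e-03, -9.54833951e-06]), 'eef_pos': array([ 0.23908618, -0.57689826,  0.23033092]), 'tcp_rot': array([-1.69163594,  1.56911313,  1.84271789]), 'ft_force': array([ 0.01603074,  0.4857661 , -0.41035648]), 'torque': array([-0.03471838,  0.01229794,  0.03443771]), 'opening': 0.08519099836218673}
```

View pics/scene0.png

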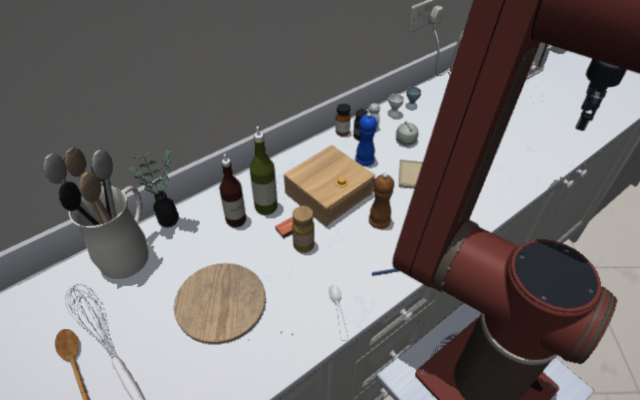

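View pics/top0.png

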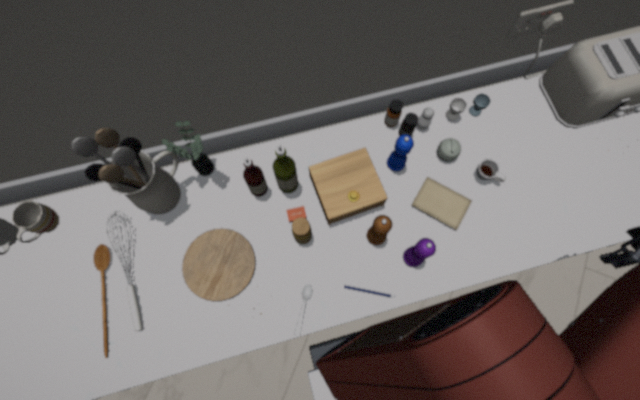

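The top view shows the brown mill (380,228) in front of the drawer and the jar (302,231) in front of the red matchbox (297,214). The box is at (347,184) and the board at (219,264). The blue and purple mills, at (400,150) and (420,250), are decoys.

```bash
cat > h.py <<'E'
import cv2,numpy as np
from plant import *
def cloud(n,im=None,d=None,c=None):
    c=c or get_calibration(n)
    if im is None: im,d=get_image(n)
    h,w=d.shape; K=c["intrinsics"]
    uv=np.stack(np.meshgrid(np.arange(w),np.arange(h)),-1).reshape(-1,1,2).astype(float)
    r=cv2.undistortPoints(uv,np.array(K),np.array(c["dist_coeffs"])).reshape(h,w,2)
    P=np.dstack([r*d[...,None],d])
    T=np.array(c["world_from_camera"]); return im,P@T[:3,:3].T+T[:3,3],d>0
def pix(n,p):
    c=get_calibration(n);T=np.linalg.inv(c["world_from_camera"])
    return cv2.projectPoints(np.array(p,float).reshape(-1,3),cv2.Rodrigues(T[:3,:3])[0],T[:3,3],np.array(c["intrinsics"]),np.array(c["dist_coeffs"]))[0].reshape(-1,2)
def circ(p,r):  # circle of known radius fitted to rim points p (N,2)
    from scipy.optimize import least_squares
    return least_squares(lambda c:np.hypot(*(p-c).T)-r,p.mean(0),loss="soft_l1",f_scale=.002).x
E
python3 - <<'E'
from h import *
for n in("scene","top"):
    f=np.load(n+"0.npz"); im,W,ok=cloud(n,f["im"],f["d"]); X,Y,Z=W[...,0],W[...,1],W[...,2]
    rgb={k:v for k,v in {"mill":(380,230),"jar":(302,231),"match":(297,214),"box":(347,184),"board":(219,264)}.items()}
    if n=="top":
        for k,(u,v) in rgb.items(): print(k,np.round(W[v,u],3),im[v,u])
    hsv=cv2.cvtColor(im,cv2.COLOR_RGB2HSV)
    pts=np.argwhere(ok&(Z>.02)&(X<.95)&(X>.2)&(abs(Y)<.5))
    m=(ok&(Z>.006)&(X<.9)&(X>.25)&(Y>-.35)&(Y<.55)).astype(np.uint8)
    nl,L,st,ce=cv2.connectedComponentsWithStats(m)
    for i in range(1,nl):
        if st[i,4]>60:
            s=L==i; print(n,i,st[i,4],ce[i].round(),"c",np.median(W[s],0).round(3),"min",np.percentile(W[s],2,0).round(3),"max",np.percentile(W[s],98,0).round(3),np.median(hsv[s],0))
    s=ok&(Z>-.02)&(Z<.006)&(X<.8)&(X>.3)&(abs(Y)<.3); print("table z",np.median(Z[s]),Z[s].std())
    # box top
    s=ok&(abs(Z-.078)<.006)&(X>.45)&(X<.85)&(abs(Y)<.25)&(hsv[...,0]<25); 
    nl,L,st,ce=cv2.connectedComponentsWithStats(s.astype(np.uint8)); i=1+np.argmax(st[1:,4]); print("boxtop",st[i],cv2.minAreaRect(W[L==i][:,:2].astype(np.float32)),np.median(Z[L==i]))
E
```

```text
scene 1 71212 [162. 107.] c [0.839 0.248 0.299] min [ 0.654 -0.299  0.025] max [0.844 0.53  0.556] [20.  6. 82.]
scene 3 7510 [336. 186.] c [ 0.557 -0.081  0.077] min [ 0.424 -0.296  0.01 ] max [0.726 0.1   0.155] [ 16. 100. 114.]
scene 4 431 [408. 174.] c [ 0.517 -0.307  0.009] min [ 0.479 -0.348  0.006] max [ 0.566 -0.259  0.013] [ 20.  55. 180.]
scene 32 5733 [219. 303.] c [0.48  0.327 0.013] min [0.394 0.233 0.009] max [0.576 0.415 0.017] [ 16.  72. 162.]
scene 35 63 [384. 271.] c [ 0.319 -0.022  0.008] min [ 0.305 -0.047  0.006] max [0.333 0.003 0.011] [113.  97. 118.]
scene 50 123 [340. 313.] c [0.296 0.133 0.01 ] min [0.269 0.113 0.006] max [0.334 0.149 0.015] [111.   9. 211.]
table z 0.00018064668825878982 0.0019016218130951728
boxtop [ 284  146   91   63 2909] ((0.6001935601234436, -0.0826193243265152), (0.16908226907253265, 0.17773371934890747), 4.019076347351074) 0.07843411259171584
mill [ 0.43  -0.109  0.154] [89 59 38]
jar [0.487 0.077 0.122] [139 116  84]
match [0.564 0.077 0.017] [164 106  86]
box [ 0.594 -0.079  0.076] [174 150 112]
board [0.484 0.322 0.014] [139 119 
[... 763 characters left out ...]
104 0.123] [ 17. 104. 140.]
top 16 548 [379. 230.] c [ 0.436 -0.114  0.14 ] min [ 0.418 -0.142  0.01 ] max [ 0.465 -0.099  0.166] [ 14. 145.  83.]
top 24 4128 [219. 265.] c [0.483 0.323 0.013] min [0.395 0.233 0.009] max [0.575 0.412 0.017] [ 17.  71. 143.]
top 28 634 [419. 252.] c [ 0.355 -0.194  0.134] min [ 0.332 -0.225  0.01 ] max [ 0.381 -0.18   0.167] [138. 156.  92.]
top 45 81 [302. 311.] c [0.299 0.132 0.009] min [0.273 0.117 0.006] max [0.333 0.15  0.014] [135.   3. 166.]
table z -0.0010377696856659346 0.0020762441794477554
boxtop [ 309  147   79   73 3417] ((0.5995498895645142, -0.08092011511325836), (0.16729991137981415, 0.17640666663646698), 4.888418197631836) 0.07675488289553956
```

Run:
```python
from h import *
for psi in (0,-np.pi/2,np.pi/2,np.pi): print(psi,[None if (q:=inverse_kinematics(p,[0,np.pi/2,psi])) is None else q.round(2) for p in ([.43,-.02,.4],[.56,.077,.01],[.528,.324,.14])])
movep([.43,-.02,.42],[0,np.pi/2,0.08])
print(observe()["time_s"],observe()["q"].round(2))
c=get_calibration("wrist"); im,d=get_image("wrist"); np.savez("w0.npz",im=im,d=d,**{k:np.array(v) for k,v in c.items()})
print(np.round(c["world_from_camera"],3).tolist(),np.round(c["intrinsics"],1).tolist())
cv2.imwrite("pics/w0.png",im[:,:,::-1])
```

```text
0 [array([-0.23, -0.31,  1.73,  0.  ,  1.72, -1.8 ]), array([-0.  ,  0.34,  1.83, -0.  ,  0.97, -1.57]), array([ 0.42,  0.28,  1.63, -0.  ,  1.23, -1.15])]
-1.5707963267948966 [array([-0.23, -0.31,  1.73, -0.  ,  1.72, -0.23]), array([-0.  ,  0.34,  1.83, -0.  ,  0.97, -0.  ]), array([ 0.42,  0.28,  1.63, -0.  ,  1.23,  0.42])]
1.5707963267948966 [None, None, None]
3.141592653589793 [array([-0.23, -0.31,  1.73, -0.  ,  1.72,  1.34]), array([-0.  ,  0.34,  1.83, -0.  ,  0.97,  1.57]), array([0.42, 0.28, 1.63, 0.  , 1.23, 1.99])]
2.3083 [-0.23 -0.31  1.69 -0.    1.76 -1.88]
[[-0.079, 0.946, 0.313, 0.349], [0.997, 0.074, 0.025, -0.027], [0.001, 0.314, -0.949, 0.562], [0.0, 0.0, 0.0, 1.0]] [[289.2, 0.0, 316.0], [0.0, 289.2, 199.2], [0.0, 0.0, 1.0]]
```

View pics/w0.png

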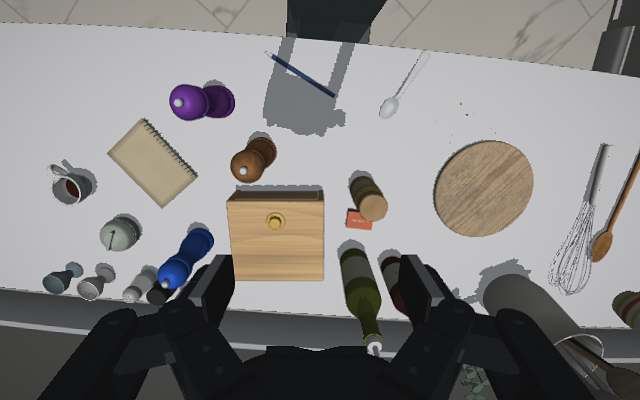

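The wrist view is clear: mill at (252,160), jar cap at (372,205), matchbox at (358,218), button at (275,220), board at (485,188). Next I'll fit the shapes.

```bash
cat >> h.py <<'E'
def near(W,ok,c,r,z0,z1): return W[ok&(np.hypot(W[...,0]-c[0],W[...,1]-c[1])<r)&(W[...,2]>z0)&(W[...,2]<z1)]
def encl(p): (c,r)=cv2.minEnclosingCircle(p[:,:2].astype(np.float32)); return np.round([*c,r],4)
E
python3 - <<'E'
from h import *
f=np.load("w0.npz"); V={"wrist":cloud("wrist",f["im"],f["d"],{k:f[k] for k in("intrinsics","dist_coeffs","world_from_camera")})}
for n in("scene","top"):
    g=np.load(n+"0.npz"); V[n]=cloud(n,g["im"],g["d"])
for n,(im,W,ok) in V.items():
    print("==",n); hsv=cv2.cvtColor(im,cv2.COLOR_RGB2HSV)
    p=near(W,ok,(.435,-.118),.045,.163,.185); print("nut",len(p),p.mean(0).round(4) if len(p) else 0)
    p=near(W,ok,(.435,-.118),.045,.128,.155); print("head fit",len(p),circ(p[:,:2],.024).round(4))
    p=near(W,ok,(.435,-.118),.05,.002,.02); print("foot fit",len(p),circ(p[:,:2],.029).round(4) if len(p)>5 else 0)
    p=near(W,ok,(.487,.077),.045,.117,.128); print("cap top",len(p),p.mean(0).round(4),encl(p))
    p=near(W,ok,(.487,.077),.045,.01,.09); print("glass",len(p),circ(p[:,:2],.027).round(4))
    p=near(W,ok,(.484,.323),.13,.009,.02); print("board",encl(p),p[:,:2].mean(0).round(4))
    p=near(W,ok,(.556,-.085),.025,.086,.1); print("button",len(p),p.mean(0).round(4) if len(p) else 0)
    red=ok&((hsv[...,0]<8)|(hsv[...,0]>172))&(hsv[...,1]>110)&(np.hypot(W[...,0]-.565,W[...,1]-.077)<.06)&(W[...,2]<.022)
    p=W[red&(W[...,2]>.011)]; print("match",len(p),p.mean(0).round(4),cv2.minAreaRect(p[:,:2].astype(np.float32)),p.min(0).round(3),p.max(0).round(3))
    s=ok&(abs(W[...,2]-.078)<.006)&(np.hypot(W[...,0]-.6,W[...,1]+.082)<.14)
    print("box",cv2.minAreaRect(W[s][:,:2].astype(np.float32)))
    p=near(W,ok,(.65,.08),.05,.02,.12); print("oil",circ(p[:,:2],.0315).round(4))
    p=near(W,ok,(.665,.165),.05,.02,.1); print("vin",circ(p[:,:2],.0275).round(4))
    print("table",np.median(W[...,2][ok&(abs(W[...,2])<.01)&(W[...,0]<.5)&(W[...,0]>.35)&(abs(W[...,1])<.2)]))
E
```

```text
== wrist
nut 59 [ 0.4451 -0.1206  0.1685]
head fit 527 [ 0.4472 -0.1233]
foot fit 158 [ 0.4464 -0.1247]
cap top 641 [0.5014 0.0774 0.1218] [0.5024 0.0779 0.0241]
glass 445 [0.5038 0.0785]
board [0.4867 0.3238 0.1022] [0.4822 0.3212]
button 114 [ 0.5546 -0.0832  0.0907]
match 287 [0.5691 0.0745 0.0165] ((0.5672348737716675, 0.07899490743875504), (0.0536307767033577, 0.03425034508109093), 86.66722869873047) [0.549 0.053 0.012] [0.585 0.105 0.019]
box ((0.6001152992248535, -0.08076298236846924), (0.16536584496498108, 0.1763547956943512), 4.44011116027832)
oil [0.6665 0.0799]
vin [0.6755 0.1674]
table 8.654865860707739e-05
== scene
nut 18 [ 0.4429 -0.1215  0.1669]
head fit 232 [ 0.4474 -0.1259]
foot fit 257 [ 0.4441 -0.1273]
cap top 270 [0.5009 0.0778 0.1219] [0.5018 0.0764 0.0253]
glass 508 [0.5042 0.0753]
board [0.4879 0.3227 0.1025] [0.4825 0.326 ]
button 44 [ 0.5546 -0.0855  0.0904]
match 140 [0.5679 0.0866 0.0167] ((0.5665203928947449, 0.08011822402477264), (0.0502001978456974, 0.03495434299111366), 89.6738510131836) [0.549 0.055 0.011] [0.584 0.105 0.021]
box ((0.6001935601234436, -0.0826193243265152), (0.16908226907253265, 0.17773371934890747), 4.019076347351074)
oil [0.6677 0.0773]
vin [0.6775 0.1647]
table 0.0003608684529405881
== top
nut 19 [ 0.4445 -0.1216  0.1664]
head fit 222 [ 0.4464 -0.124 ]
foot fit 95 [ 0.4446 -0.1254]
cap top 256 [0.5006 0.0784 0.1207] [0.5013 0.0785 0.0241]
glass 150 [0.5026 0.0781]
board [0.4861 0.3231 0.1012] [0.4835 0.3236]
button 46 [ 0.5538 -0.0842  0.0898]
match 58 [0.5705 0.0804 0.0153] ((0.5668741464614868, 0.07934227585792542), (0.04683570936322212, 0.030883314087986946), 88.1102066040039) [0.551 0.056 0.012] [0.583 0.103 0.021]
box ((0.5995498895645142, -0.08092011511325836), (0.16729991137981415, 0.17640666663646698), 4.888418197631836)
oil [0.6653 0.0798]
vin [0.6746 0.1664]
table -0.0012001172631822543
```

```bash
cat >> h.py <<'E'
PSI=0.077; R=[0,np.pi/2,PSI]
MILL=(.446,-.1235,.118); JAR=(.502,.078,.086)
BM=(.531,.3235); BJ=(.441,.3235)
BOX=np.array([.600,-.0813]); EX=np.array([np.cos(PSI),np.sin(PSI)]); EY=np.array([-EX[1],EX[0]])
def pick(x,y,z,zup,f=35):
    gripper_to(.085); movep([x,y,zup],R); move_l([x,y,z],.12); gripper_to(0,f)
    s=observe(); print("grip",s["opening"],s["eef_pos"].round(4),s["time_s"])
def place(x,y,z,zup,z0):
    movep([x,y,zup],R); move_l([x,y,z+.03],.2); move_l([x,y,z],.06); hold(.2)
    s=observe(); print("place",s["opening"],s["eef_pos"].round(4),s["ft_force"].round(2)); gripper_to(.085); move_l([x,y,z0],.2); print(observe()["time_s"])
E
python3 - <<'E'
from h import *
x,y,z=MILL
pick(x,y,z,.22); move_l([x,y,z+.18],.2); print(observe()["ft_force"])
place(*BM,z+.015,z+.18,z+.1)
movep([.43,.14,.34],R); c=get_calibration("wrist"); im,W,ok=cloud("wrist",c=c)
cv2.imwrite("pics/w1.png",im[:,:,::-1])
p=near(W,ok,BM,.045,.137,.17); print("head",circ(p[:,:2],.024).round(4)); p=near(W,ok,BM,.045,.018,.04); print("foot",circ(p[:,:2],.029).round(4))
p=near(W,ok,JAR[:2],.04,.117,.128); print("cap",p.mean(0),encl(p)); print(observe()["time_s"])
E
```

```text
grip 0.04726947930917701 [ 0.4467 -0.1238  0.119 ] 4.925
[-0.49353781  0.3385649  -2.41703783]
place 0.04721898516093489 [0.531  0.3235 0.1331] [-0.77 -0.76  1.92]
10.3583
head [0.5308 0.326 ]
foot [0.5311 0.3237]
cap [0.50088424 0.07989932 0.12172359] [0.5022 0.0797 0.0242]
11.3667
```

View pics/w1.png

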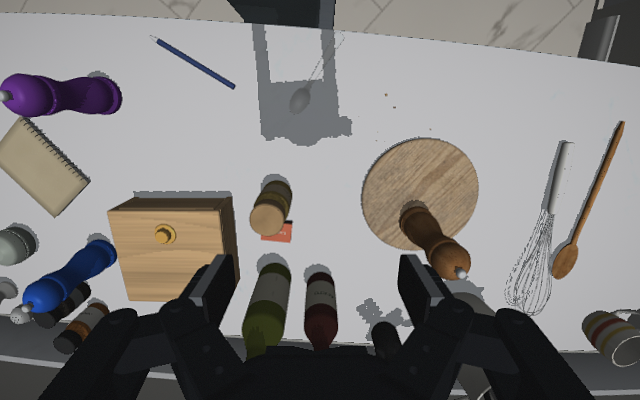

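The mill stands upright on the board (foot fits within 1 mm), and the matchbox is partly visible at (280,232). Next are the jar and the button.

```bash
sed -i 's/^MILL.*/MILL=(.446,-.1235,.118); JAR=(.502,.0785,.086)/' h.py
python3 - <<'E'
from h import *
x,y,z=JAR
pick(x,y,z,.2); move_l([x,y,z+.16],.2)
place(*BJ,z+.015,z+.16,z+.12)
gripper_to(0)
b=BOX-.045*EX
movep([*b,.2],R); move_l([*b,.105],.15)
hit=move_l([*b,.0848],.03,max_force=25); s=observe(); print(hit,s["eef_pos"].round(4),s["ft_force"].round(1)); hold(.3); s=observe(); print(s["eef_pos"].round(4),s["ft_force"].round(1))
move_l([*b,.2],.2)
movep([.40,.0,.36],R); hold(.5); c=get_calibration("wrist"); im,W,ok=cloud("wrist",c=c)
cv2.imwrite("pics/w2.png",im[:,:,::-1]); np.savez("w2.npz",im=im,W=W,ok=ok); print(observe()["time_s"])
E
```

```text
grip 0.047402142414664984 [0.5028 0.0785 0.0868] 13.8333
place 0.047804204672897296 [0.4408 0.3233 0.1008] [-0.86 -2.09  1.01]
18.4917
False [ 0.5554 -0.0849  0.0852] [-0.2  0.3  4.2]
[ 0.5554 -0.0849  0.085 ] [0.5 0.9 4.8]
24.95
```

View pics/w2.png

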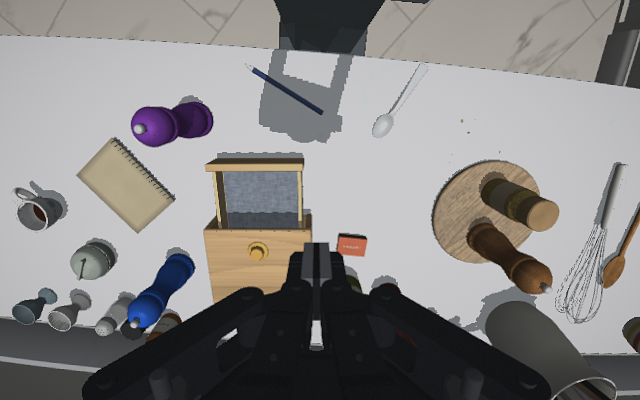

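The drawer is open (254,190). Both objects stand on the board, and the matchbox is in full view at (352,245).

Run:
```python
from h import *
f=np.load("w2.npz"); im,W,ok=f["im"],f["W"],f["ok"]
p=near(W,ok,(.567,.079),.05,.011,.022); print("match",len(p),p.mean(0).round(4),cv2.minAreaRect(p[:,:2].astype(np.float32)))
p=near(W,ok,(.567,.079),.05,.014,.019); print("match",len(p),p.mean(0).round(4),cv2.minAreaRect(p[:,:2].astype(np.float32)))
p=near(W,ok,BOX-.182*EX,.1,.061,.071); p=p[p[:,0]<.46]; print("front",len(p),cv2.minAreaRect(p[:,:2].astype(np.float32)),"expect",BOX-.182*EX)
p=near(W,ok,BOX-.128*EX,.05,.0,.03); print("floor",np.median(p,0),BOX-.128*EX)
p=near(W,ok,BJ,.04,.13,.145); print("jar",encl(p));
```

```text
match 515 [0.5666 0.0796 0.0165] ((0.5680369138717651, 0.07938984036445618), (0.05320563167333603, 0.03714367374777794), 88.29412078857422)
match 494 [0.5672 0.0797 0.0166] ((0.5680369138717651, 0.07938984036445618), (0.05320563167333603, 0.03714367374777794), 88.29412078857422)
front 811 ((0.41929805278778076, -0.09453577548265457), (0.01285536028444767, 0.15211978554725647), 4.250372886657715) expect [ 0.41853927 -0.09530016]
floor [ 0.47484894 -0.09069249  0.01552667] [ 0.47237927 -0.09114626]
jar [0.4405 0.3226 0.0248]
```

Run:
```python
from h import *
m=[.5675,.0795]; Rm=[0,np.pi/2,-.03]
gripper_to(.066); movep([*m,.12],Rm); move_l([*m,.015],.12); hold(.2)
hit=move_l([*m,-.014],.02,max_force=3); s=observe(); z=s["eef_pos"][2]; print(hit,z,s["ft_force"].round(1))
zg=max(z,-.013)+.0045; move_l([*m,zg],.05); gripper_to(0,25); s=observe(); print("grip",s["opening"],s["eef_pos"].round(4))
move_l([*m,.16],.2); hold(.1); print(observe()["opening"],observe()["time_s"])
t=BOX-.134*EX
movep([*t,.16],R); move_l([*t,.075],.15)
c=get_calibration("wrist"); im,_=get_image("wrist"); cv2.imwrite("pics/w3.png",im[:,:,::-1])
zt=zg+.0155+.001; hit=move_l([*t,zt],.05,max_force=8); s=observe(); print("down",hit,s["eef_pos"].round(4),zt,s["ft_force"].round(1))
gripper_to(.066); move_l([*t,.16],.2)
gripper_to(0); p=BOX-.25*EX; movep([*p,.16],R); hold(.3)
c=get_calibration("wrist"); im,W,ok=cloud("wrist",c=c); cv2.imwrite("pics/w4.png",im[:,:,::-1]); np.savez("w4.npz",im=im,W=W,ok=ok); print(observe()["time_s"])
```

```text
True -0.006506258611025981 [ 0.3 -0.2  4.9]
grip 0.05283004767732083 [ 0.5676  0.0795 -0.002 ]
0.052689714229492465 30.5667
down False [ 0.4668 -0.0917  0.0149] 0.01449374138897402 [-0.2  0.1  0.3]
36.1833
```

View pics/w4.png

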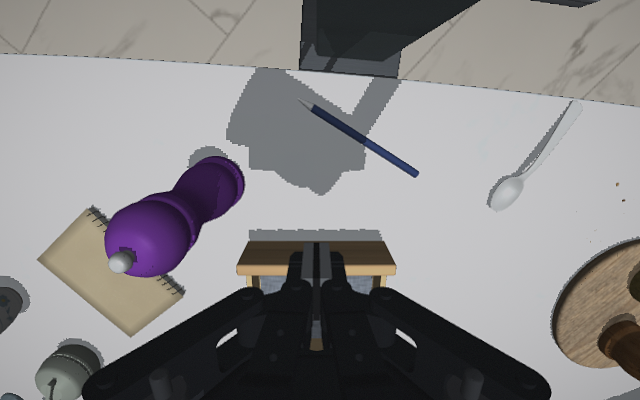

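The gripper hides the drawer's inside in this view, so I'll check the matchbox with the fixed cameras before pushing.

```bash
python3 - <<'E'
from h import *
for n in("scene","top"):
    im,W,ok=cloud(n); hsv=cv2.cvtColor(im,cv2.COLOR_RGB2HSV)
    red=ok&((hsv[...,0]<10)|(hsv[...,0]>172))&(hsv[...,1]>100)&(np.hypot(W[...,0]-.466,W[...,1]+.092)<.06)&(W[...,2]<.05)
    p=W[red]; print(n,len(p),p.mean(0).round(3) if len(p) else 0, p.min(0) if len(p) else 0,p.max(0) if len(p) else 0)
    u,v=pix(n,[.466,-.092,.03])[0].astype(int); cv2.imwrite(f"pics/{n}1.png",cv2.resize(im[max(v-60,0):v+60,max(u-80,0):u+80,::-1],None,fx=4,fy=4))
E
python3 -c "
import cv2,numpy as np
a,b=[cv2.imread(f'pics/{n}1.png') for n in('scene','top')];h=min(a.shape[0],b.shape[0]);cv2.imwrite('pics/c1.png',cv2.resize(np.hstack([a[:h],b[:h]]),(800,300)))"
```

```text
scene 226 [ 0.465 -0.091  0.032] [ 0.44656004 -0.11926204  0.02435342] [ 0.48623332 -0.06646946  0.03695097]
top 219 [ 0.466 -0.091  0.03 ] [ 0.44712669 -0.1175595   0.02298274] [ 0.48439565 -0.06561669  0.03521133]
```

View pics/c1.png

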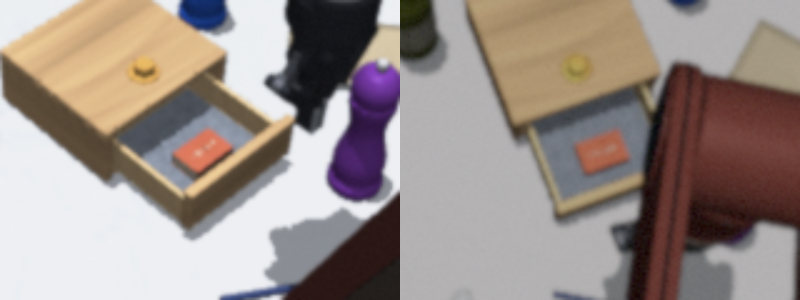

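The matchbox lies flat in the drawer, with its top at about z = 0.032. Next I'll push the drawer shut.

Run:
```python
from h import *
p=BOX-.25*EX; move_l([*p,.04],.15); hold(.2)
def along(): return (observe()["eef_pos"][:2]-BOX)@EX
for k in range(3):
    t=BOX-.088*EX; hit=move_l([*t,.04],.06,max_force=16); s=observe(); print(hit,along().round(4),s["ft_force"].round(1))
    if along()>-.097: break
hold(.3); print(along().round(4),observe()["ft_force"].round(1))
t=BOX-.2*EX; move_l([*t,.04],.1); move_l([*t,.3],.25)
movep([.40,.0,.36],R); hold(.3); c=get_calibration("wrist"); im,W,ok=cloud("wrist",c=c)
cv2.imwrite("pics/w5.png",im[:,:,::-1]); np.savez("w5.npz",im=im,W=W,ok=ok); print(observe()["time_s"])
```

```text
True -0.1046 [-3.3 -0.8  2.2]
True -0.0947 [ 0.5 -0.5 -0.6]
-0.0955 [-0.7 -0.5 -0.4]
43.4667
```

View pics/w5.png

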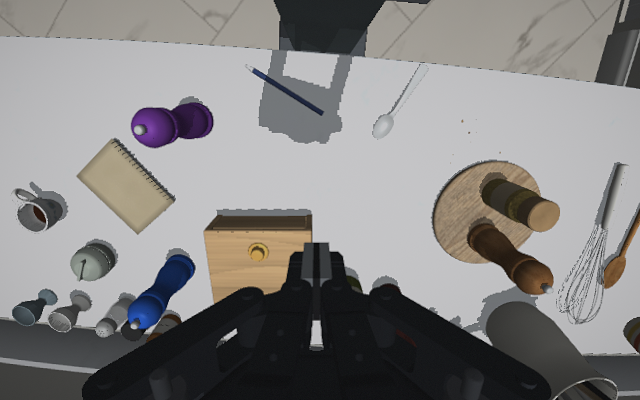

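Run:
```python
from h import *
f=np.load("w5.npz"); W,ok=f["W"],f["ok"]
p=near(W,ok,BOX-.083*EX,.09,.02,.06); q=(p[:,:2]-BOX)@EX; print("drawer front along ex",len(p),np.median(q),"expect -.083")
for (x,y,z),b,up in((MILL,BM,.18),(JAR,BJ,.16)):
    pick(*b,z+.014,z+.13); move_l([*b,z+up],.2)
    place(x,y,z+.0005,z+up,z+up-.02)
gripper_to(.085)
movep([.40,.0,.4],R); hold(.3); c=get_calibration("wrist"); im,W,ok=cloud("wrist",c=c)
cv2.imwrite("pics/w6.png",im[:,:,::-1]); np.savez("w6.npz",im=im,W=W,ok=ok)
movep([.3,-.45,.35],R)
V={"wrist":(im,W,ok),"scene":cloud("scene"),"top":cloud("top")}
for n,(im,W,ok) in V.items():
    print("==",n)
    p=near(W,ok,(.446,-.124),.045,.128,.155); print("head",len(p),circ(p[:,:2],.024).round(4))
    p=near(W,ok,(.446,-.124),.05,.002,.02); print("foot",len(p),circ(p[:,:2],.029).round(4))
    p=near(W,ok,(.502,.078),.045,.117,.128); print("cap",len(p),p.mean(0).round(4),encl(p))
    p=near(W,ok,(.502,.078),.045,.01,.09); print("glass",circ(p[:,:2],.027).round(4))
    p=near(W,ok,(.65,.08),.05,.02,.12); print("oil",circ(p[:,:2],.0315).round(4))
    p=near(W,ok,(.665,.165),.05,.02,.1); print("vin",circ(p[:,:2],.0275).round(4))
    p=near(W,ok,BOX-.083*EX,.07,.02,.06); q=(p[:,:2]-BOX)@EX; q=q[q>-.1]; print("front",len(q),np.median(q))
cv2.imwrite("pics/scene2.png",V["scene"][0][:,:,::-1]); print(observe()["time_s"])
```

```text
drawer front along ex 885 -0.08240368037893767 expect -.083
grip 0.04739995136279835 [0.5316 0.3237 0.1331] 47.1833
place 0.04744902853405742 [ 0.4466 -0.1234  0.1191] [-1.36  1.76  6.76]
53.0
grip 0.04757683755237708 [0.4415 0.3238 0.1008] 56.425
place 0.047334212727833766 [0.502  0.0784 0.0865] [-0.35 -0.58  3.44]
61.2667Traceback (most recent call last):
  File "<stdin>", line 10, in <module>
plant.Unreachable: the arm cannot take that pose within its joint ranges
```

Run:
```python
from h import *
f=np.load("w6.npz"); set_joints([-1.304,0.22,1.526,0,1.395,-0.126]); hold(.3)
V={"wrist":(f["im"],f["W"],f["ok"]),"scene":cloud("scene"),"top":cloud("top")}
for n,(im,W,ok) in V.items():
    print("==",n)
    p=near(W,ok,(.446,-.124),.045,.128,.155); print("head",len(p),circ(p[:,:2],.024).round(4))
    p=near(W,ok,(.446,-.124),.05,.002,.02); print("foot",len(p),circ(p[:,:2],.029).round(4))
    p=near(W,ok,(.502,.078),.045,.117,.128); print("cap",len(p),p.mean(0).round(4),encl(p))
    p=near(W,ok,(.502,.078),.045,.01,.09); print("glass",circ(p[:,:2],.027).round(4))
    p=near(W,ok,(.65,.08),.05,.02,.12); print("oil",circ(p[:,:2],.0315).round(4))
    p=near(W,ok,(.665,.165),.05,.02,.1); print("vin",circ(p[:,:2],.0275).round(4))
    p=near(W,ok,BOX-.083*EX,.07,.02,.06); q=(p[:,:2]-BOX)@EX; q=q[q>-.1]; print("front",len(q),np.median(q))
cv2.imwrite("pics/scene2.png",V["scene"][0][:,:,::-1]); print(observe()["time_s"])
```

```text
== wrist
head 571 [ 0.4456 -0.1231]
foot 161 [ 0.4448 -0.1249]
cap 658 [0.5007 0.0771 0.1218] [0.5019 0.0776 0.024 ]
glass [0.5033 0.0779]
oil [0.6659 0.0797]
vin [0.6759 0.1673]
front 557 -0.08247326404909429
== scene
head 217 [ 0.4458 -0.1263]
foot 226 [ 0.4453 -0.1273]
cap 274 [0.5003 0.0773 0.1216] [0.5029 0.0768 0.0254]
glass [0.5035 0.0749]
oil [0.6675 0.0773]
vin [0.6771 0.1642]
front 384 -0.08221784016229886
== top
head 209 [ 0.4443 -0.1239]
foot 70 [ 0.4446 -0.126 ]
cap 250 [0.4997 0.0783 0.1207] [0.4997 0.0777 0.0237]
glass [0.5022 0.0777]
oil [0.6655 0.08  ]
vin [0.675  0.1669]
front 155 -0.08391726127881421
65.3333
```

View pics/scene2.png

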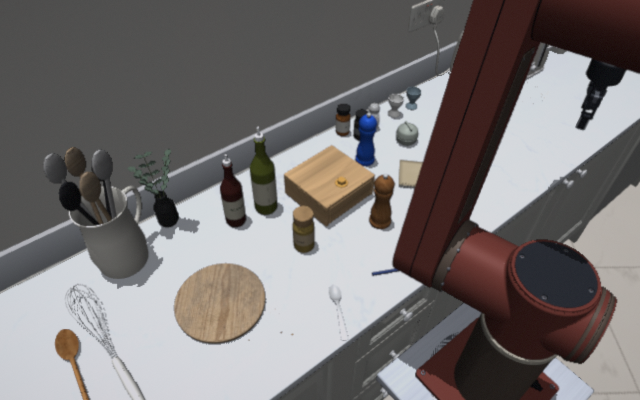

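The mill (382,200) and jar (303,230) are upright within about 2 mm of where they stood. The drawer is flush, the bottles haven't moved, and the robot is clear. I'm handing the job in.

```bash
python3 -c "
from plant import *
job_done()"
```

```text
the job is handed in; nothing more can be done
```

The job is done and handed in at about 65 s of the 141 s allowed. I moved the pepper mill and spice jar onto the board, then pressed the button and the drawer sprang open. I laid the matchbox flat inside, pushed the drawer shut, and stood the mill and jar back at their homes.

**Last checks:**
- **Mill and jar:** both are upright, and same-camera readings before and after agree within about 2 mm.
- **Drawer:** the front is flush, measured 82–84 mm from the box centre against 83 mm expected. It was still shut more than 20 s after the push. The matchbox was seen flat in the drawer just before the push.
- **Bottles:** the oil and vinegar positions are unchanged within 1 mm.

**What went wrong or was unclear:**
- **Shutting push:** the force stop (16 N change) tripped twice, first about 10 mm short of the end of the push, so I pushed a second time. The finger position and the force readings didn't show the click. I judge that it caught because it stayed flush.
- **Retreat pose:** one move at the end was unreachable and nothing moved, so I parked the arm at its start pose instead.

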